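# Eject the charged battery pack and trap it before it slides off the charger

## Task

The sloping two-bay charger holds two tool-battery packs; the one whose gauge shows four green bars is full. With one finger press the yellow eject key beside that pack, and as the pack pops out and slides down trap it with the other finger so that it stays on the rails. Then let the key come back up, and finish while still holding the pack there with that finger; do not lift the pack, and leave the other pack and everything else on the bench where it is.

Things in the scene. Friction and masses are not known exactly. Their poses are not given: they have to be found in the camera images.
- run (a point): frame on the fixed charger, a dark wedge 250 mm wide, 245 deep, up to 160 high. x: up the 20 degree slope, y: left across it (level), z: square off the rails. Origin on the plane of the rails, 66 mm above the bench, over the charger's middle. Two bays 76 mm wide, middles at y = +46 and -46 mm, 12 mm side walls; slippery rails end openly at x = -118 mm, the low end, towards the robot
- full_pack: the full battery pack (four green bars on top), black with orange top, 110 mm along the slope, 72 wide, 48 high, 0.34 to 0.55 kg; it starts seated at the top of either bay. Origin: middle of its underside, on the rails; this frame's z is upright and its x level, although the pack lies on the slope
- full_front (a point): centre of the full pack's front (down-slope) face, 24 mm off the rails; seated at x = -30 mm of run, held by a latch. When its key goes down a spring pushes it 18 mm and it slides on, off the rails within about a second unless something stands in its way. Only after 18 mm has it passed the latch, so that the key can rise again
- low_pack: the other pack, same size and shape, one red bar and three dark ones on its gauge, seated in the other bay; to be left alone. Origin as for full_pack
- key_left (a joint): eject key of the left bay (y = +46 mm of run): 0 up, 0.008 m fully down, square to the slope, straight down will do. It lets the pack go at about 4 to 5 mm. Springs back up when let go; takes about 2.5 N at first and 5 to 7 N to press home
- key_right (a joint): eject key of the right bay (y = -46 mm of run), same values
- key_left_top (a point): top centre of the yellow eject key of the left bay (+y side), cap 30 mm along the slope x 24 mm, 22 mm off the plane of the rails, 12 mm proud of the shoulder around it. It lies outside its bay, 60 mm sideways of the bay's middle, and 55 mm farther down the slope than the front of a seated pack: a finger level with it inside the bay stands in the pack's way
- key_right_top (a point): top centre of the yellow eject key of the right bay (-y side), cap 30 mm along the slope x 24 mm, 22 mm off the plane of the rails, 12 mm proud of the shoulder around it. It lies outside its bay, 60 mm sideways of the bay's middle, and 55 mm farther down the slope than the front of a seated pack: a finger level with it inside the bay stands in the pack's way
- tape_measure: yellow and black tape measure 70 x 40 x 62 mm, standing in front of the charger, origin under its centre; leave alone
- screw_jar: jar with red cap, 68 mm across, 85 mm high, left of the charger, origin under its centre; leave alone
- bit_case: green bit case 100 x 62 x 30 mm, right of the charger, origin under its centre; leave alone
- torch: aluminium torch 131 mm long, 42 mm across, lying in front of the charger, origin under its middle; leave alone
- drill: orange and black cordless drill without pack lying on its side on the right, about 230 x 180 x 62 mm, origin under its motor body; leave alone
- soft_drink: brown bottle 66 mm across, 215 mm high, on the left, origin under its centre; leave alone
- food_can: red-labelled can 74 mm across, 108 mm high, on the left, origin under its centre; leave alone
Things that resemble listed ones, but are neither listed nor needed, are in the scene too. Leave any purple look-alike of the full_pack alone.

How it is judged:
On the way, in this order (a step that is already met when the one before it is completed fails the run):
1. the eject key beside the full pack is pressed (((y of full_front in the frame of run above 0 m and value of joint key_left above 0.0025 m) or (y of full_front in the frame of run below 0 m and value of joint key_right above 0.0025 m))), for 0.02 s.
2. the full pack has popped out past its latch and is stopped on the rails by a finger (x of full_front in the frame of run between -0.108 and -0.047 m and contact force between the fingers and full_pack above 0.1 N and linear speed of full_pack below 0.02 m/s), for 0.3 s.
At the end, for the whole second after the job is handed in: the full pack's front face is 17 to 78 mm down the slope from where it sat seated, still on the rails, at rest (under 0.02 m/s) against a finger (more than 0.1 N), its eject key is back up (pressed less than 2.5 mm), and the other pack is seated where it was (within 6 mm) (all of step 2 and ((y of full_front in the frame of run above 0 m and value of joint key_left below 0.0025 m) or (y of full_front in the frame of run below 0 m and value of joint key_right below 0.0025 m)) and distance of low_pack from where it was at the start of the episode below 0.006 m); the arm keeps its last pose, push and grip.
It fails at once if the full pack slid off the end of the rails (x of full_front in the frame of run below -0.12 m).
It fails at once if the full pack was lifted or tipped (z of full_front in the frame of run above 0.036 m or angle between full_pack's own z axis and vertical above 0.15 rad).
It fails at once if the other pack was ejected or moved (distance of low_pack from where it was at the start of the episode above 0.006 m).
It fails at once if something else on the bench was shifted (distance of any of tape_measure, screw_jar, bit_case, torch, drill, soft_drink, food_can from where it was at the start of the episode above 0.015 m).
It also fails if it takes over 32 s, if anything falls off the work surface, if the arm or the gripper's body presses on something with over 40 N, if the wrist force passes 120 N, or if a joint passes its speed limit or range.

## Robot

A 6-joint arm with a two-finger parallel gripper is mounted at the origin on the work surface. World frame = base frame: x ahead of the robot, y to its left, z up, the work surface at z = 0. Lengths are in m, angles in rad, forces in N, time in s.
With the tool pointing down it reaches from about 0.35 to 0.975 m from the base axis. Payload 4.9 kg.
Tool frame: the origin (TCP) lies at the very end of the fingers, on their centre line; the grasp point (between the pads) lies 19 mm behind it; z points along the fingers, x is the direction in which the jaws open and shut, and the axes are right-handed (so a half turn about z gives the same grasp; the last joint's range is limited). The gripper opens to 85 mm and grips with 20 to 120 N. Pads are 22 mm wide; open, the fingers measure 114 mm over their backs; the gripper's body (76 mm by 85 mm) begins 54 mm behind the grasp point. The pads swing forward as they close: fully open they stand 13 mm farther back than shut.
Start: joints at [-0.119, 0.053, 1.613, -0, 1.476, -0.119], TCP at [0.625, 0, 0.231] pointing down, gripper open.
Joint ranges: [-3.01, 3.01], [-1.01, 2.22], [0.06, 2.58], [-1.02, 4.17], [0.09, 2.62], [-3.14, 3.14]. Speed limits (rad/s): [2.57, 2.57, 3.14, 3.14, 3.14, 3.14].

## Interface

Orientations are given as a rotation vector (axis times angle).
In Python, from station import readout, viewer, ctrl, nets gives the robot as it stands. The module is installed in compiled form; this text tells all that it offers.
- The arm moves only by the tool step_arm, never from a script. Its argument "moves" is a list that holds one entry, the list of rows, each a list of 4 numbers: the shift along the world's x, y, z in cm, then the turn about the world's z in rad. In form: [[[dx, dy, dz, yaw], ...]]. A call has 1 to 10 rows; each row shifts and turns the commanded pose from where the row before left it; what a row does not reach is not made up. A row lasts 1/12 s, in which the tool goes at most 41.7 mm and 7.16 degrees, less where a joint would pass 70% of its speed; a pose out of reach is approached as far as the arm can. A call is refused whole if a number of a shift passes 4.17 or a number of a turn 0.125, either way. A call with a gripper value outside its range is refused whole. "grip" is the closure, from 0 (fully open) to 1 (shut), set as the call begins (left out, the last holds). The fingers move at their own pace and stop on an object; "squeeze" is the grip in N (left out, the last holds). Time passes only in rows, so rows that do not move let the fingers close. It gives the time, the measured TCP pose, the force and the opening at its end, in the units of the state.
- readout.get_obs(): the state, without advancing time (a new reading comes with each control period).
- viewer.get_image(name): name is "scene" or "side" or "wrist"; returns the picture (384x512x3 uint8, blue, green, red); there is no depth.
- viewer.calibration(name): a dict with "camera_matrix" (3x3 intrinsics, pixels), "k1" (the pictures are not rectified: a ray, as slopes to the right and down, at radius r is drawn at 1 + k1 r^2 times it, then the intrinsics apply), "R" (3x3) and "t" (3): a world point X has camera coordinates R X + t. Camera axes: x right, y down, z forward; pixel columns grow to the right and rows downward; lengths in m; the calibration is good to about 2 mm. A picture is of the moment at which its call begins: read the wrist's pose just before it. calibration takes no time and is no camera call; for the wrist camera it gives the pose at the moment of the call.
- ctrl.finish_job(): hands the job in, once; it reports no verdict.
Trained networks look in the newest picture that a camera, given by its name, has taken for a name from the list of things; names that differ only in an ending like _2 or _b are one class to them, and where a whole thing is asked for, a point or a joint stands for the part that bears it (a point fixed in the world has none). Each returns a list of dicts, best first, with "confidence" (0 to 1); they miss things now and then, are a little off and sometimes report something else, mostly with a low value. They report only what shows in the picture. A call takes as long as a camera call. They do not tell look-alikes from the thing itself.
- nets.masks_of(camera, thing): "region" (384x512 bool, what is visible of it) and "box" ([left, top, right, bottom] in pixels, round what is visible of it).
- nets.pinpoint(camera, thing): "at" ([column, row] in pixels: a listed point, or the origin of a listed thing).
The state is a dict: "t": time; "q": joint angles; "dq": joint speeds; "effort": joint torques, N m; "tool_pos": TCP position; "tool_rot": TCP orientation; "contact_force": force on the tool from outside, world axes, zero at the start; "wrist_torque": the same for the moment, N m; "opening": finger opening in m.
Only numpy, scipy, OpenCV 4.12 (cv2) and the standard library are available. Lean on these libraries where they do the work, as an engineer would, in place of code of your own. Each camera call takes 0.05 s, during which the arm holds its last target. There are 200 camera calls.

## Working session

There is one attempt and no reset: what is moved stays moved. The work goes in short steps, Python scripts to look and compute and a tool call to move; the robot and the scene stay as the last step left them, time stands still between calls to the robot, and variables do not carry over. Pictures are saved under pics/ and viewed, about 8 in all and at most 12, crops included, and the job is handed in when it is done.

Besides the shell and the picture viewer there is one more tool, called after "Call:" by a JSON object that holds its "name" and its "arguments". step_arm: Moves the arm, as the interface text tells. Its arguments: {"type":"object","properties":{"moves":{"type":"array","items":{"type":"array","items":{"type":"array","items":{"type":"number"}}}},"grip":{"type":"number"},"squeeze":{"type":"number"}},"required":["moves"]}

```bash
mkdir -p pics
cat > h.py <<'E'
import numpy as np, cv2
from station import readout, viewer, ctrl, nets
def ray(cal,uv):
    K=np.array(cal["camera_matrix"]);k=cal["k1"]
    d=(np.array(uv,float)-K[:2,2])/[K[0,0],K[1,1]]
    u=d.copy()
    for _ in range(20): u=d/(1+k*(u@u))
    R=np.array(cal["R"]);t=np.array(cal["t"])
    v=R.T@np.r_[u,1]; return -R.T@t, v/np.linalg.norm(v)
def proj(cal,X):
    K=np.array(cal["camera_matrix"]);c=np.array(cal["R"])@X+np.array(cal["t"]);u=c[:2]/c[2]
    u=u*(1+cal["k1"]*(u@u)); return K[:2,:2]@u+K[:2,2]
E
python3 - <<'E'
from h import *
ims=[]
for n in ["scene","side","wrist"]:
    im=viewer.get_image(n); cv2.imwrite(f"pics/{n}0.png",im)
    for th in ["key_left_top","key_right_top","full_front","full_pack","low_pack","run"]:
        try:
            r=nets.pinpoint(n,th); print(n,th,[(np.round(d["at"]).tolist(),round(d["confidence"],2)) for d in r[:3]])
        except Exception as e: print(n,th,e)
    ims.append(im)
cv2.imwrite("pics/a.png",cv2.resize(np.hstack(ims[:2]),(800,300)))
print(readout.get_obs()["t"])
E
```

```text
scene key_left_top [([290.0, 192.0], 0.61)]
scene key_right_top []
scene full_front [([245.0, 186.0], 0.75), ([189.0, 151.0], 0.72), ([151.0, 204.0], 0.66)]
scene full_pack [([178.0, 152.0], 0.75), ([161.0, 211.0], 0.63), ([253.0, 164.0], 0.58)]
scene low_pack [([259.0, 203.0], 0.7)]
scene run [([250.0, 197.0], 0.73)]
side key_left_top [([262.0, 211.0], 0.61)]
side key_right_top [([341.0, 149.0], 0.64), ([293.0, 180.0], 0.37)]
side full_front [([277.0, 179.0], 0.98), ([335.0, 157.0], 0.88), ([273.0, 140.0], 0.7)]
side full_pack [([328.0, 156.0], 0.85), ([263.0, 174.0], 0.75), ([263.0, 146.0], 0.66)]
side low_pack []
side run [([262.0, 185.0], 0.79)]
wrist key_left_top [([79.0, 113.0], 0.75), ([212.0, 260.0], 0.39)]
wrist key_right_top [([214.0, 259.0], 0.71)]
wrist full_front []
wrist full_pack [([214.0, 258.0], 0.57)]
wrist low_pack [([206.0, 167.0], 0.71)]
wrist run [([188.0, 215.0], 0.98)]
1.05
```

View pics/scene0.png

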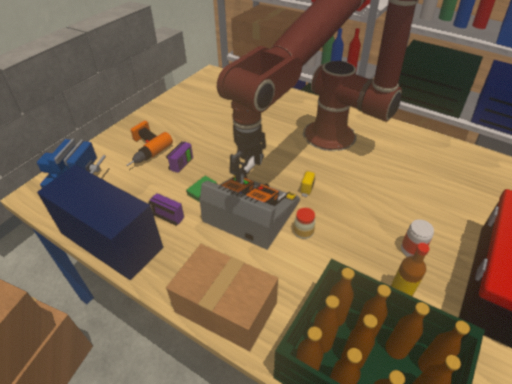

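View pics/wrist0.png

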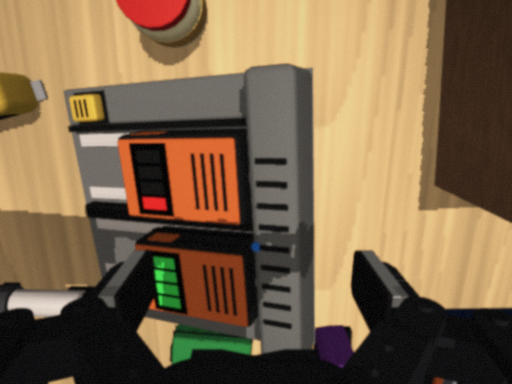

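View pics/side0.png

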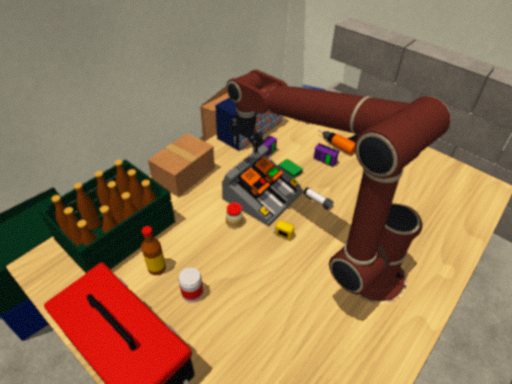

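The full pack (four green bars, wrist image around (170,283)) is in the right bay, at the bottom of the image. The low pack is in the left bay and the left key is at (86,108). The right key is hidden by a finger. I'll turn the tool so the jaws open along y and look again.

Call:
{"name": "step_arm", "arguments": {"moves": [[[-1,0,0.5,0.125],[-1,0,0.5,0.125],[-1,0,0.5,0.125],[-1,0,0.5,0.125],[-1,0,0.5,0.125],[-1,0,0.5,0.125],[0,0,0.5,0.125],[0,0,0.5,0.125],[0,0,0,0.125],[0,0,0,0.125]]]}}

```text
t: 1.88
tool_pos: [0.5652, -0.0, 0.2721]
tool_rot: [2.541, 1.845, 0.001]
contact_force: [0.6, 0.2, -0.2]
opening: 0.0854
```

Call:
{"name": "step_arm", "arguments": {"moves": [[[0,0,0,0.125],[0,0,0,0.125],[0,0,0,0.07],[0,0,0,0],[0,0,0,0]]], "grip": 0.4}}

```text
t: 2.3
tool_pos: [0.565, 0.0, 0.2713]
tool_rot: [2.224, 2.218, 0.0]
contact_force: [-0.5, 0.5, -0.7]
opening: 0.0513
```

Run:
```python
from h import *
n="wrist"
im=viewer.get_image(n); cv2.imwrite("pics/w1.png",cv2.resize(im,(800,600),interpolation=cv2.INTER_CUBIC))
for th in ["key_left_top","key_right_top","full_front","full_pack","low_pack","run"]:
    r=nets.pinpoint(n,th); print(n,th,[(np.round(d["at"],1).tolist(),round(d["confidence"],2)) for d in r[:3]])
o=readout.get_obs();print(o["t"],o["tool_pos"],o["tool_rot"],o["opening"],o["contact_force"])
```

```text
wrist key_left_top [([317.1, 72.9], 0.71)]
wrist key_right_top [([106.4, 83.0], 0.97)]
wrist full_front [([5.2, 289.5], 0.83), ([165.8, 130.2], 0.56)]
wrist full_pack [([46.6, 304.1], 0.98), ([176.4, 191.5], 0.83)]
wrist low_pack [([262.8, 182.8], 0.77)]
wrist run [([217.1, 161.5], 0.79)]
2.65 [5.64986183e-01 7.09488756e-06 2.71291226e-01] [ 2.22278259e+00  2.22009340e+00 -5.23374187e-07] 0.05131487812178292 [0.24997253 0.68108074 0.18087659]
```

View pics/w1.png

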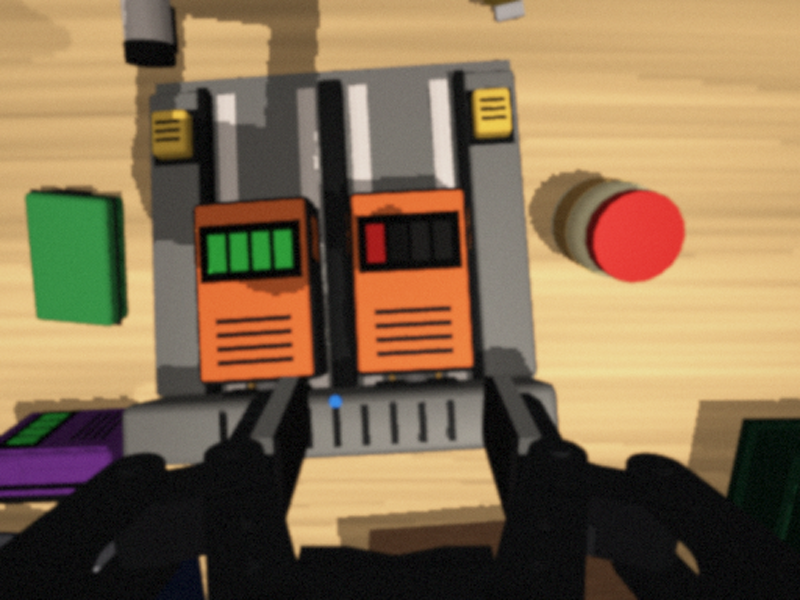

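Run:
```python
from h import *
from scipy.optimize import least_squares
cal=viewer.calibration("wrist")
s=np.sin(np.radians(20));c=np.cos(np.radians(20))
P=[(-85,-106,22),(-85,106,22),(-30,-82,48),(-30,-10,48),(80,-82,48),(80,-10,48),(-30,10,48),(-30,82,48),(80,10,48),(80,82,48)]
U=np.array([(173,132),(492,111),(195,206),(309,198),(202,382),(316,376),(351,195),(463,190),(358,373),(472,369)])*.64
def W(p,q):
    x,y,z=np.array(q)/1000; a=np.array([x*c-z*s,y,x*s+z*c]);C,S=np.cos(p[2]),np.sin(p[2])
    return np.array([p[0]+C*a[0]-S*a[1],p[1]+S*a[0]+C*a[1],.066+a[2]])
f=lambda p:np.concatenate([proj(cal,W(p,q))-u for q,u in zip(P,U)])
r=least_squares(f,[.6,0,0]);p=r.x
print(p,r.fun.reshape(-1,2).round(1).tolist())
for q in [(-85,-106,22),(-85,-38,14),(-90,-106,22),(-30,-46,24)]: print(q,W(p,q).round(4))
print("cam",-np.array(cal["R"]).T@cal["t"])
```

```text
[ 0.55907499 -0.03636052  0.05536061] [[-2.2, -0.4], [1.8, 0.0], [-2.4, -3.2], [1.7, -2.8], [-3.8, 3.6], [2.3, 3.6], [-3.6, -2.1], [3.1, -3.5], [-2.4, 4.3], [5.1, 2.7]]
(-85, -106, 22) [ 0.4777 -0.147   0.0576]
(-85, -38, 14) [ 0.4766 -0.079   0.0501]
(-90, -106, 22) [ 0.473  -0.1473  0.0559]
(-30, -46, 24) [ 0.5253 -0.0843  0.0783]
cam [0.49252139 0.00078314 0.41386109]
```

Call:
{"name": "step_arm", "arguments": {"moves": [[[-2,-2.5,0,0.055],[-2,-2.5,0,0],[-2,-2.5,-1,0],[-2,-2.5,-2,0],[-1.4,-1.4,-3,0],[0,0,-3,0],[0,0,-3,0],[0,0,-3,0],[0,0,-1,0],[0,0,0,0]]]}}

```text
t: 3.48
tool_pos: [0.4687, -0.1131, 0.108]
tool_rot: [-2.156, -2.276, 0.004]
contact_force: [0.2, 0.1, 0.8]
opening: 0.0509
```

Run:
```python
from h import *
im=viewer.get_image("wrist"); cv2.imwrite("pics/w2.png",cv2.resize(im,(800,600),interpolation=cv2.INTER_CUBIC))
o=readout.get_obs();print(o["t"],o["tool_pos"],o["tool_rot"],o["opening"],o["contact_force"])
cal=viewer.calibration("wrist");print(proj(cal,np.array([.4777,-.147,.0576]))/.64, proj(cal,o["tool_pos"])/.64)
```

```text
3.5333 [ 0.47037448 -0.11368535  0.11060883] [-2.15887165e+00 -2.27915725e+00  1.39323071e-03] 0.051370078981025684 [0.697189   0.07145948 0.36444571]
[309.94031038 355.78507678] [393.20133541 403.8621966 ]
```

View pics/w2.png

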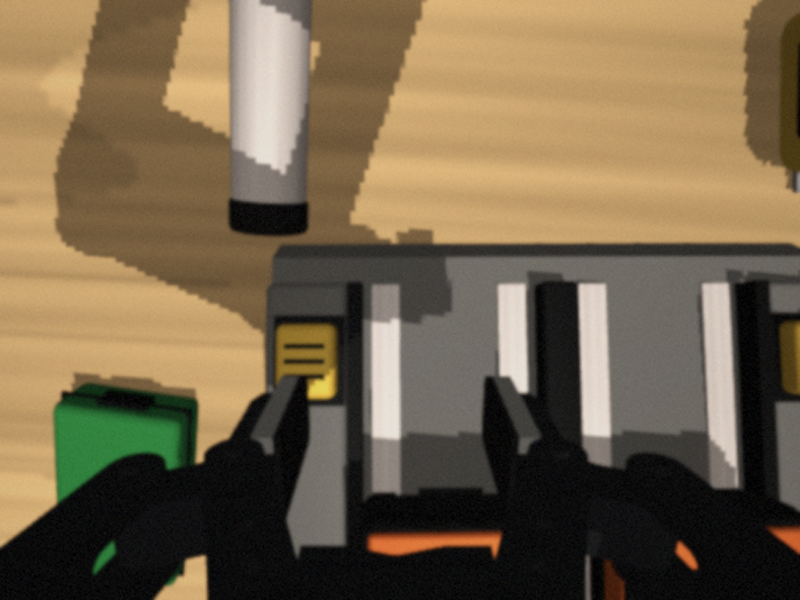

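Call:
{"name": "step_arm", "arguments": {"moves": [[[0,-0.2,-1.5,0],[0,0,-1.5,0],[0,0,-1.2,0],[0,0,-0.4,0],[0,0,0,0],[0,0,0,0]]]}}

```text
t: 4.03
tool_pos: [0.4717, -0.1162, 0.0663]
tool_rot: [2.159, 2.28, 0.001]
contact_force: [-0.6, 0.1, -0.5]
opening: 0.0512
```

Call:
{"name": "step_arm", "arguments": {"moves": [[[0,0,-0.1,0],[0,0,-0.1,0],[0,0,-0.1,0],[0,0,-0.1,0],[0,0,0,0],[0,0,0,0]]]}}

```text
t: 4.53
tool_pos: [0.4709, -0.116, 0.0613]
tool_rot: [-2.16, -2.281, 0.0]
contact_force: [-0.3, -0.2, -0.3]
opening: 0.0517
```

Call:
{"name": "step_arm", "arguments": {"moves": [[[0,0,-0.1,0],[0,0,-0.1,0],[0,0,-0.1,0],[0,0,-0.1,0],[0,0,0,0],[0,0,0,0]]]}}

```text
t: 5.03
tool_pos: [0.4709, -0.1159, 0.0572]
tool_rot: [-2.16, -2.281, 0.0]
contact_force: [-0.0, -0.1, 0.7]
opening: 0.0516
```

Run:
```python
from h import *
im=viewer.get_image("wrist"); cv2.imwrite("pics/w3.png",im[150:,100:450])
o=readout.get_obs();print(o["t"],o["tool_pos"],o["opening"],o["contact_force"])
```

```text
5.0833 [ 0.47096363 -0.11599025  0.05725093] 0.05147398773288867 [ 1.07056144 -0.23249623 -0.19725146]
```

View pics/w3.png

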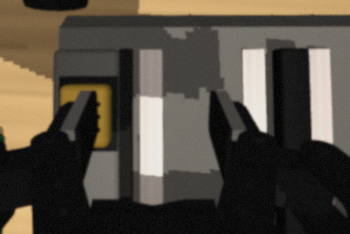

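The left finger is over the middle of the key and the right finger is inside the bay, clear of its walls. The key isn't touched yet, so I press on.

Call:
{"name": "step_arm", "arguments": {"moves": [[[0,0,-0.1,0],[0,0,-0.1,0],[0,0,-0.1,0],[0,0,-0.1,0],[0,0,-0.1,0],[0,0,0,0],[0,0,0,0]]]}}

```text
t: 5.67
tool_pos: [0.4717, -0.1161, 0.0529]
tool_rot: [2.159, 2.28, 0.001]
contact_force: [0.8, 1.5, 3.5]
opening: 0.0514
```

Call:
{"name": "step_arm", "arguments": {"moves": [[[0,0,-0.1,0],[0,0,-0.1,0],[0,0,-0.1,0],[0,0,-0.1,0],[0,0,0,0],[0,0,0,0],[0,0,0,0]]]}}

```text
t: 6.25
tool_pos: [0.4704, -0.1162, 0.048]
tool_rot: [-2.16, -2.28, 0.002]
contact_force: [-1.1, -1.7, 5.2]
opening: 0.0511
```

Run:
```python
from h import *
im=viewer.get_image("wrist"); cv2.imwrite("pics/w4.png",im[100:,100:450])
for i in range(3):
    viewer.get_image("side"); o=readout.get_obs();print(o["t"],o["tool_pos"],o["opening"],o["contact_force"])
```

```text
6.35 [ 0.47039982 -0.11618109  0.04799166] 0.05090915692179709 [-2.15365855 -2.14326935  5.12437876]
6.4 [ 0.47042677 -0.11617169  0.04800589] 0.051283483037042665 [-1.67294863 -0.28294696  3.20501675]
6.45 [ 0.4704199  -0.11612914  0.04797729] 0.050999174479493446 [-2.61693548 -2.09802486  4.19804132]
```

View pics/w4.png

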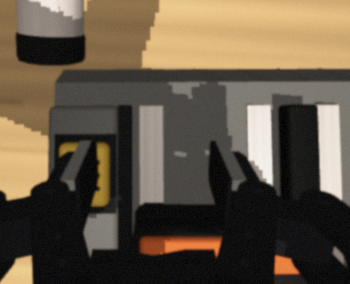

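The pack slid down: its orange top now shows at rows 235–255 of the crop. The wrist reads about -2 N in x, so the pack is resting on the finger. Now I raise the tool to release the key.

Call:
{"name": "step_arm", "arguments": {"moves": [[[0,0,0,0],[0,0,0.1,0],[0,0,0.1,0],[0,0,0.1,0],[0,0,0.1,0],[0,0,0.1,0],[0,0,0.1,0],[0,0,0.1,0],[0,0,0,0],[0,0,0,0]]]}}

```text
t: 7.28
tool_pos: [0.4708, -0.1156, 0.055]
tool_rot: [-2.16, -2.28, -0.0]
contact_force: [-3.6, 0.8, 0.2]
opening: 0.0512
```

Call:
{"name": "step_arm", "arguments": {"moves": [[[0,0,0.1,0],[0,0,0.1,0],[0,0,0.1,0],[0,0,0.1,0],[0,0,0,0],[0,0,0,0],[0,0,0,0],[0,0,0,0],[0,0,0,0],[0,0,0,0]]]}}

```text
t: 8.12
tool_pos: [0.4713, -0.1161, 0.0595]
tool_rot: [2.16, 2.28, 0.001]
contact_force: [-1.3, -0.2, -0.2]
opening: 0.051
```

Run:
```python
from h import *
im=viewer.get_image("wrist"); b=viewer.get_image("side")[130:250,190:350]
cv2.imwrite("pics/w5.png",np.hstack([im,cv2.resize(b,(288,384))[:, :288]])) 
for i in range(5):
    viewer.get_image("side"); o=readout.get_obs();print(o["t"],o["tool_pos"],o["opening"],o["contact_force"])
```

```text
8.2667 [ 0.47125114 -0.11606977  0.05951766] 0.05138060168774281 [-0.54339602 -0.05236076  0.12982503]
8.3167 [ 0.47121872 -0.11607835  0.05950228] 0.051445295704833666 [-0.08610405 -0.148679    0.26851104]
8.3667 [ 0.47120259 -0.11606436  0.05947944] 0.051141547136091106 [0.19756794 0.53028756 0.36055438]
8.4167 [ 0.47114343 -0.1160492   0.05943011] 0.05120063603314348 [-1.16145109 -0.34981137  1.13716339]
8.4667 [ 0.47110451 -0.11605854  0.05940963] 0.05135542449565047 [-0.38282976  0.15985813  1.09974125]
```

View pics/w5.png

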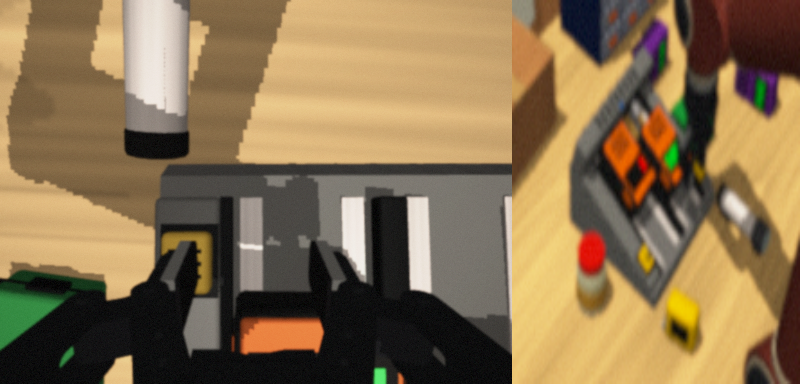

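Run:
```python
from h import *
F=[];
for i in range(24):
    viewer.get_image("side"); o=readout.get_obs();F.append(np.r_[o["contact_force"],o["wrist_torque"]])
F=np.array(F);print(o["t"],o["tool_pos"],F.mean(0).round(2),(F.std(0)/24**.5).round(2))
```

```text
9.6667 [ 0.47097368 -0.11599448  0.05929364] [-0.85  0.02  0.51  0.    0.11  0.02] [0.09 0.08 0.1  0.01 0.01 0.01]
```

Run:
```python
from h import *
cal=viewer.calibration("wrist");p=[.55907,-.03636,.05536];s,c=np.sin(np.radians(20)),np.cos(np.radians(20))
for xr in (-30,-47,-55,-60,-65,-70,-75):
    r=[]
    for zz in (46,0):
        x,y,z=xr/1e3,-.06,zz/1e3;a=np.array([x*c-z*s,y,.066+x*s+z*c]);C,S=np.cos(p[2]),np.sin(p[2])
        r+=proj(cal,np.array([p[0]+C*a[0]-S*a[1],p[1]+S*a[0]+C*a[1],a[2]])).round().tolist()
    print(xr,r)
for n in("wrist",):
    viewer.get_image(n);print([(d["at"],d["confidence"]) for d in nets.pinpoint(n,"full_front")[:3]])
    im=viewer.get_image(n); cv2.imwrite("pics/w6.png",cv2.resize(im[220:384,140:400],(780,492),interpolation=cv2.INTER_CUBIC))
```

```text
-30 [288.0, 413.0, 279.0, 363.0]
-47 [288.0, 370.0, 279.0, 331.0]
-55 [288.0, 350.0, 279.0, 316.0]
-60 [288.0, 337.0, 279.0, 307.0]
-65 [287.0, 325.0, 279.0, 297.0]
-70 [287.0, 312.0, 279.0, 288.0]
-75 [287.0, 300.0, 279.0, 279.0]
[([312.4, 290.7], 0.82)]
```

View pics/w6.png

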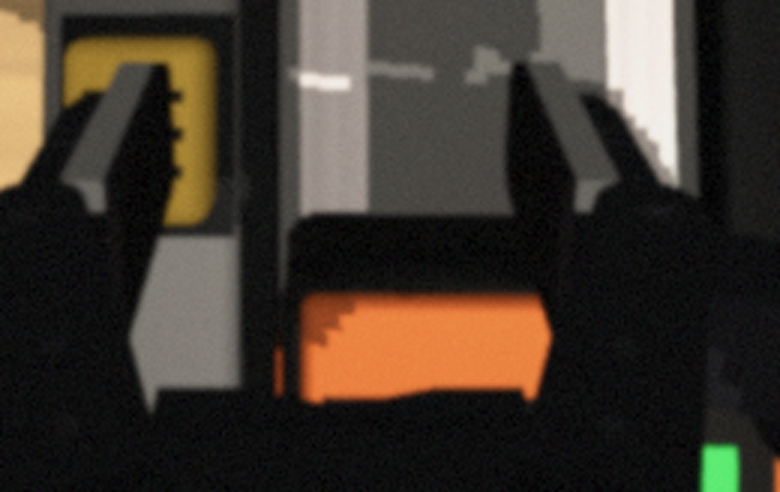

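```bash
python3 -c "
from h import *
ctrl.finish_job();o=readout.get_obs();print(o['t'],o['tool_pos'],o['contact_force'])"
```

```text
the job is handed in; nothing more can be done
the job is handed in; nothing more can be done
```

The full pack, in the right bay, is out of its latch and held on the rails by one finger. Its key is released and the job is handed in; no verdict was given.

With the jaws about 51 mm apart, I put one finger on the right key and the other in the right bay. I pressed straight down until the pack slid onto the second finger, then raised the tool about 11 mm.

Last checks:
- **Pack position:** both visible front edges put its front at about x = -68 mm, inside the -108 to -47 mm limits. This agrees with where the finger should stop it, about -66 mm.
- **Force on the finger:** it averaged about -0.85 N in x (standard error 0.09), so the pack is resting against it. Single readings are noisy, and some fell near zero.
- **Key:** the tool ended at z = 0.059 m. On the way down nothing was touched at 0.057 m and the key was felt by 0.053 m. I therefore take it to be fully up, though I did not measure the key itself.
- **Other things:** the arm touched nothing else that I saw, and the last wide view showed nothing displaced. I did not measure the low pack or the bench items again.

The handed-in script's final state reading was refused, so these checks are from just before the hand-in, at about 10 s of the 32 s allowed.

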